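# Move the washed slide holders from the keyhole rack to the drying bar

## Robot

A 6-joint arm with a two-finger parallel gripper is mounted at the origin on a cart in front of the work surface, level with it; the furniture and walls round the work are solid. World frame = base frame: x ahead of the robot, y to its left, z up, the work surface at z = 0. Lengths are in m, angles in rad, forces in N, time in s.
With the tool pointing down it reaches from about 0.3 to 0.85 m from the base axis. Payload 5.4 kg.
Tool frame: the origin (TCP) lies at the very end of the fingers, on their centre line; the grasp point (between the pads) lies 19 mm behind it (r.hold_point_z is the distance from the TCP to the grasp point, in m); z points along the fingers, y is the line along which they close (so a half turn about z gives the same grasp; the last joint's range is limited). The gripper opens to 85 mm and grips with 20 to 120 N. Pads are 22 mm wide; open, the fingers measure 114 mm over their backs; the gripper's body (76 mm by 85 mm) begins 54 mm behind the grasp point. The pads swing forward as they close: fully open they stand 13 mm farther back than shut.
Start: joints at [1.109, 0.158, 1.597, -0, 1.386, -0.21], TCP at [0.143, 0.557, 0.231] pointing down, gripper open.
Joint ranges: [-2.91, 2.91], [-0.94, 2.29], [0.18, 2.7], [-1.29, 4.43], [0.17, 2.64], [-3, 3]. Speed limits (rad/s): [2.57, 2.57, 3.14, 3.14, 3.14, 3.14].

## Interface

Orientations are given as a rotation vector (axis times angle).
In Python, from station import r, claw, read_camera gives the robot as it stands. Calls block until the motion is done:
- r.reach(position, orientation): joint-space move of the TCP to a pose.
- r.line_to(position, rot=None, velocity=0.15, until_force=None): straight line of the TCP; rot=None keeps the orientation; velocity is the mean speed in m/s. With until_force (N) it stops when the force on the tool has changed by that much, and returns True; else False.
- r.movej(angles): joint-space move.
- claw.ungrasp() and claw.clamp(grip_force=None): open the fingers fully, or close them until they stop; grip_force is the grip in N (None keeps the last).
- r.sleep(seconds).
- r.inverse_kinematics(position, orientation): joint angles nearest the present ones, or None.
- r.read_state(): the state.
- read_camera(name): name is "scene" or "top" or "wrist"; returns a dict with "frame" (420x560x3 uint8, blue, green, red), "range_z" (420x560 float32, m along the optical axis (not along the pixel's ray), 0 where there is no reading), "mtx" (3x3 intrinsics, pixels), "rvec" (rotation vector, rad) and "tvec" (3), from world to camera coordinates, as OpenCV has them. Camera axes: x right, y down, z forward; pixel columns grow to the right and rows downward; lengths in m; the calibration is good to about 2 mm. A picture is of the moment at which its call begins.
A pose or a line that the arm cannot do raises r.MotionError and nothing moves.
- r.close_job(): hands the job in; it is judged then, once.
The state is a dict: "time_s": time; "joint_pos": joint angles; "joint_velocities": joint speeds; "joint_torque": joint torques, N m; "tcp_pos": TCP position; "eef_rot": TCP orientation; "ft_force": force on the tool from outside, world axes, zero at the start; "moment": the same for the moment, N m; "opening": opening from 0.0 (shut) to 1.0 (fully open); "gripper_force": force on a finger pad.
Only numpy, scipy, OpenCV 4.12 (cv2) and the standard library are available. Lean on these libraries where they do the work, as an engineer would, in place of code of your own. Each camera call takes 0.05 s, during which the arm holds its last target. There are 200 camera calls.

## Task

Move every slide holder from the keyhole rack to the drying stand: slide each one along its keyhole until the stud's head is in the wide end, lift it off and hang it astride the steel bar, level, one leg on each side. When all hang there released, push the green toggle lever over to switch on the stand's fan, and finally set the green dust cover over the emptied rack's beam, level, so that it covers all three studs. Leave the bottles, tube, tip rack, well plate and petri dish where they are.

Things in the scene. Friction and masses are not known exactly. Their poses are not given: they have to be found in the camera images.
- holder_blue: Blue plastic slide holder shaped like a saddle, 0.16 kg; may be absent. Origin: on the stud's axis while locked, level with the feet; z up. Flat top plate (web) 58 mm (x) by 64 mm (y from -21 to +43 mm), 6 mm thick, its underside at z = 70 mm, with a keyhole along y. Two legs, 6 mm thick, hang 70 mm down from its long sides, 46 mm apart inside (x = -23 to +23 mm)
- holder_blue_handle (a point): middle of the blue holder's handle bar, (0, 11, 121) mm from the holder's origin, same axes. The bar runs along y, like a suitcase's, on two posts: 14 mm thick (x), 18 mm high, 64 mm long. Pinch it across x from above. The post at the wide end of the keyhole (+y) is yellow
- holder_blue_hole (a point): middle of the wide end of the blue holder's keyhole: a 26 mm square hole, (0, 22, 70) mm from the origin. From it a slot 12 mm wide leads along -y to the stud. To free the holder slide it 22 mm along its own -y (away from its yellow post) until the stud's head is in the middle of the hole, then lift over 20 mm straight up
- holder_red: Red slide holder, same shape, handle, keyhole, origin and axes as the blue one; may be absent
- holder_red_handle (a point): middle of the red holder's handle bar, as for the blue one
- holder_white: White slide holder, same shape, handle, keyhole, origin and axes as the blue one; may be absent
- holder_white_handle (a point): middle of the white holder's handle bar, as for the blue one
- rack: grey keyhole rack, fixed. Origin at the middle of its underside; its aluminium beam runs along y, 316 mm long, 40 mm wide, top 110 mm above the bench, on posts at its ends. The holders sit astride the beam, which guides their sliding. Three headed studs, 95 mm apart, stand on it. The keyholes point different ways; a stud may be empty
- stud0 (a point): foot of the stud nearest the rack's -y end, on the beam's top; axes as the rack's. Each stud has a neck 8 mm thick and a head 20 mm wide, from 10 to 18 mm above the beam
- stud1 (a point): foot of the middle stud, on the beam's top
- stud2 (a point): foot of the stud nearest the rack's +y end, on the beam's top
- stand: drying stand, fixed: white fan box, 110x320x30 mm, with black vents; above it, on a steel post at each end, a flat steel bar along y. Origin at the middle of the underside. It stands left or right of the rack
- bar_mid (a point): middle of the top of the steel drying bar, 125 mm above the bench; axes as the stand's: y along the bar. The bar is 26 mm wide, 14 mm thick and free from y = -150 to +150 mm, where rubber caps rise 9 mm above its top; there is room for three holders side by side, e.g. with their handles' middles 95 mm apart
- fan_switch (a joint): green toggle lever on the tongue in front of the drying stand (105 mm to the stand's -x, at y = 0). 0 = off, leaning to the stand's -x (towards the robot); 1.0 rad = on, leaning to +x. It moves with light friction and stays where it is left: push its tip away from the robot, fully over
- fan_switch_tip (a point): tip of that lever, which is 60 mm long
- cover: green dust cover for the rack's studs, an upside-down channel 64 mm (x; 72 over its rubber feet) by 250 mm (y), 0.2 kg; at first it stands on the bench in front of the rack. Origin at its middle, level with its feet; its top plate is 5 mm thick, underside 45 mm up; inside 56 mm wide, ends open. Put over the rack's beam it rests on the stud heads, origin 83 mm above the bench
- cover_handle (a point): middle of the cover's black handle bar, (0, 0, 95) mm from its origin; bar along y, 14 mm thick (x), 18 mm high, 90 mm long, on two posts
- bottle_a: white square bottle with blue cap, 61x61x138 mm, a bystander; origin at the middle of its underside
- bottle_b: white square bottle with green contents and blue cap, 61x61x138 mm, a bystander; origin at the middle of its underside
- tube_orange: tube with orange cap, 35 mm wide, 116 mm tall, a bystander; origin at the middle of its underside
- tip_rack: pipette-tip rack with blue top, 86x124x93 mm, a bystander; origin at the middle of its underside
- plate_assay: white well plate, 86x128x14 mm, a bystander; origin at the middle of its underside
- petri_1: petri dish, 91 mm wide, 16 mm high, a bystander; origin at the middle of its underside

How it is judged:
On the way, in this order (a step that is already met when the one before it is completed fails the run):
1. every holder present hangs level astride the drying bar, released (z of holder_blue in the frame of bar_mid between -0.074 and -0.064 m and x of holder_blue in the frame of bar_mid between -0.016 and 0.016 m and y of holder_blue in the frame of bar_mid between -0.15 and 0.15 m and angle between each of holder_blue, holder_red, holder_white's own z axis and vertical below 0.12 rad and contact force between each of holder_blue, holder_red, holder_white and the fingers below 0.2 N and linear speed of each of holder_blue, holder_red, holder_white below 0.03 m/s and z of holder_red in the frame of bar_mid between -0.074 and -0.064 m and x of holder_red in the frame of bar_mid between -0.016 and 0.016 m and y of holder_red in the frame of bar_mid between -0.15 and 0.15 m and z of holder_white in the frame of bar_mid between -0.074 and -0.064 m and x of holder_white in the frame of bar_mid between -0.016 and 0.016 m and y of holder_white in the frame of bar_mid between -0.15 and 0.15 m), for 0.3 s.
2. the fan's toggle lever is pushed over to on (value of joint fan_switch above 0.75 rad), for 0.2 s.
3. the cover lies level over the rack's studs, released (z of cover in the frame of rack between 0.077 and 0.09 m and x of cover in the frame of rack between -0.016 and 0.016 m and y of cover in the frame of rack between -0.025 and 0.025 m and angle between cover's own z axis and vertical below 0.1 rad and contact force between cover and the fingers below 0.2 N and linear speed of cover below 0.03 m/s), for 0.3 s.
At the end, for the whole second after the job is handed in: holders astride the bar between its caps (height within -4 to +6 mm, x within 16 mm, tilt under 0.12 rad); fan lever over 0.75 rad; cover on the stud heads (origin 77 to 90 mm up, within 16 mm across and 25 mm along the beam, tilt under 0.1 rad); all at rest and released (all of step 1 and all of step 3 and value of joint fan_switch above 0.75 rad); the robot touches nothing.
It fails at once if a bystander was moved by more than 30 mm (distance of any of bottle_a, bottle_b, tube_orange, tip_rack, plate_assay, petri_1 from where it was at the start of the episode above 0.03 m).
Of holder_blue, holder_red, holder_white only 2 to 3 are there at a start; the rules pass over those that are not, and their reading is None.
At some moment in a run one of cover may be knocked a few centimetres aside while the robot is not near it.
Once in a run the grip may slacken for a moment while it holds something.
It also fails if it takes over 210 s, if anything falls off the work surface, if the arm or the gripper's body presses on something with over 40 N, if the wrist force passes 120 N, or if a joint passes its speed limit or range.

## Working session

There is one attempt and no reset: what is moved stays moved. The work goes in short steps, each a Python script; the robot and the scene stay as the last script left them, time stands still between calls to the robot, and variables do not carry over. Pictures are saved under pics/ and viewed, at most 14 in all, crops included, and the job is handed in when it is done.

```bash
mkdir -p pics; cat > h.py <<'E'
import numpy as np, cv2
from station import r, claw, read_camera
def cloud(c):
    d=c["range_z"]; K=c["mtx"]; R=cv2.Rodrigues(np.array(c["rvec"],float))[0]; t=np.array(c["tvec"],float).ravel()
    v,u=np.mgrid[:d.shape[0],:d.shape[1]]
    P=np.stack([(u-K[0,2])/K[0,0]*d,(v-K[1,2])/K[1,1]*d,d],-1)
    W=(P-t)@R
    W[d==0]=np.nan
    return W
E
python3 - <<'E'
from h import *
for n in ("scene","top"):
    c=read_camera(n); cv2.imwrite(f"pics/{n}0.png",c["frame"]); np.savez(f"{n}0.npz",W=cloud(c),f=c["frame"])
    print(n,np.round(-cv2.Rodrigues(np.array(c["rvec"]))[0].T@np.array(c["tvec"]).ravel(),3))
E
```

```text
scene [0.027 0.843 1.293]
top [ 0.473 -0.032  1.228]
```

View pics/scene0.png

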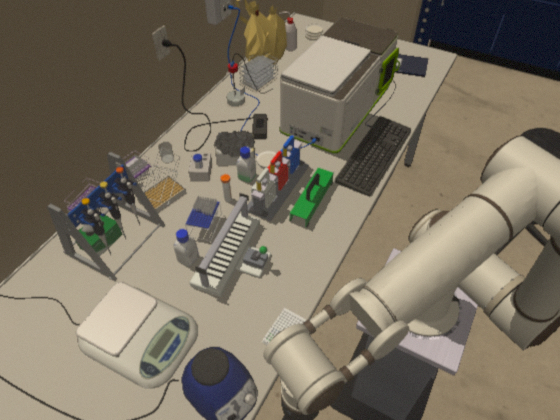

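View pics/top0.png

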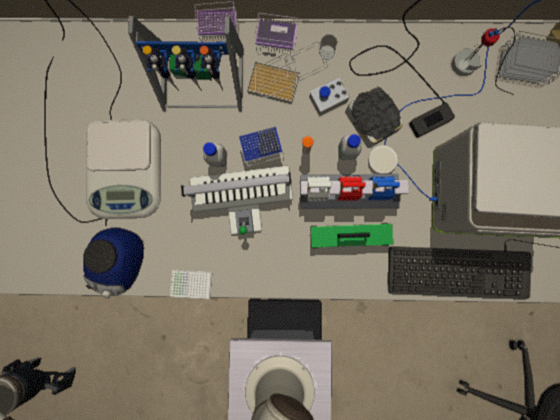

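Top view: the rack is at about px (350,190), with the white, red and blue holders from left to right. The cover is at (351,236), the stand at (240,190) and the lever at (244,228). I'll zoom in and segment.

```bash
python3 - <<'E'
from h import *
z=np.load("top0.npz"); W=z["W"]; f=z["f"]
cv2.imwrite("pics/crop1.png",cv2.resize(f[125:265,170:430],None,fx=3,fy=3,interpolation=cv2.INTER_CUBIC))
hsv=cv2.cvtColor(f,cv2.COLOR_BGR2HSV)
x,y,Z=W[...,0],W[...,1],W[...,2]
def rep(n,m):
    if m.sum()<4: print(n,m.sum());return
    p=np.c_[x[m],y[m]].astype(np.float32); rc=cv2.minAreaRect(p)
    print(n,m.sum(),"mean",p.mean(0).round(4),"z",np.nanmedian(Z[m]).round(4),"rect",np.round(rc[0],4),np.round(rc[1],4),round(rc[2],1))
u=np.arange(560)[None,:]; v=np.arange(420)[:,None]
box=lambda a,b,c,d:(u>=a)&(u<b)&(v>=c)&(v<d)
R=box(295,415,165,215)
rep("beam",R&(abs(Z-.11)<.008)); 
rep("handles",R&(Z>.158)&(Z<.20))
H,S,V=cv2.split(hsv)
rep("blue h",R&(Z>.13)&(H>95)&(H<130)&(S>120))
rep("red h",R&(Z>.13)&((H<10)|(H>170))&(S>120))
rep("white h",R&(Z>.13)&(S<60)&(u<335))
rep("yellow",R&(Z>.10)&(H>18)&(H<38)&(S>90))
for k,(a,b) in enumerate([(300,333),(333,365),(365,412)]):
    rep("hnd%d"%k,R&(Z>.165)&(Z<.2)&(u>=a)&(u<b)); rep("yel%d"%k,R&(H>18)&(H<38)&(S>90)&(u>=a)&(u<b))
C=box(300,400,215,255)
rep("cover top",C&(abs(Z-.05)<.012)&(H>45)&(H<85)); rep("cover hnd",C&(Z>.08))
Sd=box(175,297,160,215)
rep("bar",Sd&(abs(Z-.125)<.012)); rep("box",Sd&(abs(Z-.03)<.008))
L=box(225,270,205,250); rep("lever",L&(H>45)&(H<85)&(S>80)); rep("tongueobj",L&(Z>.03))
E
```

```text
beam 1388 mean [ 0.6215 -0.2117] z 0.112 rect [ 0.6235 -0.2143] [0.0652 0.314 ] 0.9
handles 364 mean [ 0.6231 -0.2041] z 0.168 rect [ 0.6232 -0.2016] [0.0148 0.252 ] 1.4
blue h 110 mean [ 0.625  -0.2965] z 0.1679 rect [ 0.6255 -0.2958] [0.015  0.0598] 0.3
red h 117 mean [ 0.6228 -0.2017] z 0.1682 rect [ 0.6228 -0.2019] [0.0634 0.0135] 88.5
white h 141 mean [ 0.6206 -0.1079] z 0.1674 rect [ 0.621  -0.1076] [0.0143 0.0641] 0.1
yellow 17 mean [ 0.6199 -0.2049] z 0.1402 rect [ 0.6206 -0.1717] [0.0114 0.1906] 1.4
hnd0 103 mean [ 0.6219 -0.108 ] z 0.1684 rect [ 0.6218 -0.1088] [0.012  0.0613] 0.4
yel0 3
hnd1 105 mean [ 0.6229 -0.2019] z 0.1685 rect [ 0.6229 -0.2017] [0.0117 0.0587] 0.5
yel1 5 mean [ 0.6187 -0.1714] z 0.14 rect [ 0.619  -0.1712] [0.0091 0.0015] 18.3
hnd2 115 mean [ 0.625  -0.2953] z 0.168 rect [ 0.6249 -0.2803] [0.0144 0.0946] 1.6
yel2 9 mean [ 0.6226 -0.2658] z 0.1448 rect [ 0.6229 -0.2658] [0.0114 0.0015] 5.9
cover top 1554 mean [ 0.4828 -0.2137] z 0.0488 rect [ 0.483 -0.215] [0.0641 0.2506] 2.9
cover hnd 149 mean [ 0.483  -0.2123] z 0.1016 rect [ 0.4829 -0.2136] [0.0139 0.0884] 3.0
bar 1009 mean [0.6252 0.1328] z 0.1235 rect [0.6257 0.1318] [0.0329 0.3188] 7.7
box 2577 mean [0.6193 0.1316] z 0.029 rect [0.6292 0.1327] [0.1721 0.327 ] 0.9
lever 58 mean [0.4933 0.1135] z 0.0971 rect [0.4955 0.1141] [0.0285 0.0219] 17.2
tongueobj 374 mean [0.5216 0.1173] z 0.0393 rect [0.5349 0.1247] [0.1081 0.0643] 24.6
```

View pics/crop1.png

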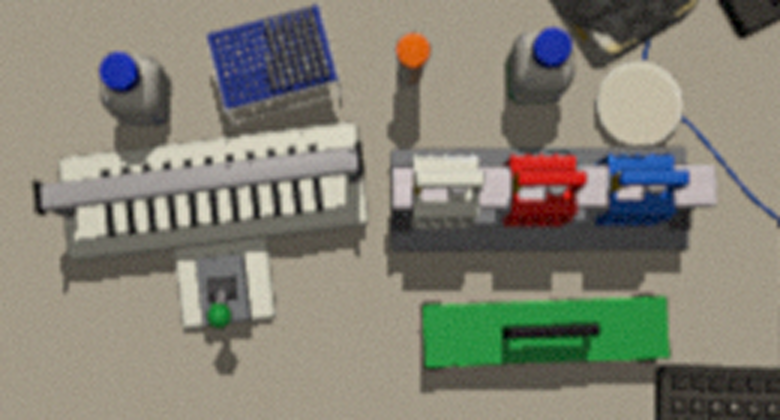

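White, red and blue all have the yellow post on +y, because handle centres at -0.108, -0.202 and -0.296 match studs 11 mm to -y around the beam centre at -0.213. Starting with white.

```bash
cat >> h.py <<'E'
from scipy.spatial.transform import Rotation as Ro
TH_R=0.022; TH_B=np.deg2rad(7.7); BAR=np.array([0.6255,0.1325])
def rot(th):  # tool down, closing axis along local x of yaw th
    best=None
    for s in (1,-1):
        y=s*np.array([np.cos(th),np.sin(th),0]); zz=np.array([0,0,-1.]); m=np.c_[np.cross(y,zz),y,zz]
        v=Ro.from_matrix(m).as_rotvec(); q=r.inverse_kinematics([0.55,0,0.3],v)
        if q is not None and (best is None or abs(q[5])<best[0]): best=(abs(q[5]),v)
    return best[1]
ax=lambda th:np.array([np.cos(th),np.sin(th)])
ay=lambda th:np.array([-np.sin(th),np.cos(th)])
def P(xy,z): return [float(xy[0]),float(xy[1]),float(z)]
def st(msg):
    s=r.read_state(); print(msg,"t%.1f"%s["time_s"],np.round(s["tcp_pos"],4),"F",np.round(s["ft_force"],1),"op %.3f gf %.1f"%(s["opening"],s["gripper_force"]))
def snap(n,name=None):
    c=read_camera(n)
    if name: cv2.imwrite(f"pics/{name}.png",c["frame"])
    return c,cloud(c)
def pick(hxy,slide=.022):
    R=rot(TH_R); claw.ungrasp()
    r.reach(P(hxy,.26),R); r.line_to(P(hxy,.142),R,velocity=.12)
    claw.clamp(60); st("clamped")
    e=hxy-slide*ay(TH_R)
    st("slide stop=%s"%r.line_to(P(e,.142),R,velocity=.04,until_force=25)); 
    st("lift stop=%s"%r.line_to(P(e,.172),R,velocity=.04,until_force=10))
E
python3 - <<'E'
from h import *
r0=rot(TH_R); rb=rot(TH_B); print(r0,rb,r.inverse_kinematics([.62,-.3,.2],r0),r.inverse_kinematics([.62,.22,.3],rb))
pick(np.array([.6210,-.1078]))
snap("wrist","w1")
E
```

```text
[2.19687171 2.24574244 0.        ] [2.06727039 2.36558608 0.        ] [-6.25631924e-01  4.71241896e-01  1.27238986e+00 -4.44089210e-16
  1.39796089e+00 -6.47631924e-01] [0.15770124 0.3399636  1.24726886 0.         1.55436019 0.02331089]
clamped t5.0 [ 0.6212 -0.1078  0.1421] F [ 1.4 -1.2  1.1] op 0.152 gf 59.8
slide stop=False t5.7 [ 0.6216 -0.1307  0.1422] F [-0.4 -0.9  1.3] op 0.153 gf 60.0
lift stop=False t6.6 [ 0.6213 -0.1297  0.1717] F [ 1.5 -0.7 -1.7] op 0.152 gf 59.5
```

View pics/w1.png

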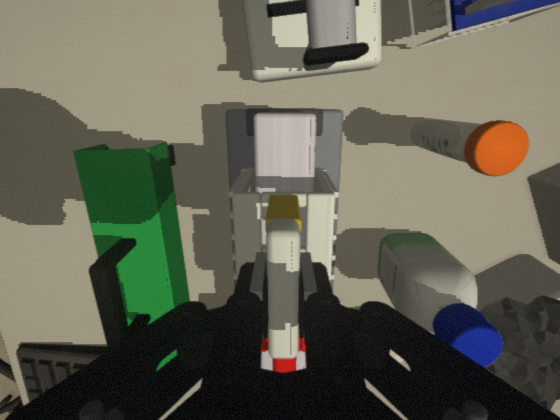

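White is off its stud and held centrally, with the yellow post at the top of the view (285,208). Placing it at the far +y slot.

```bash
cat >> h.py <<'E'
def place(slot):
    s=r.read_state(); p=s["tcp_pos"]; R0=rot(TH_R); R=rot(TH_B); t=BAR+slot*ay(TH_B)
    r.line_to(P(p[:2],.275),R0,velocity=.15)
    r.line_to(P(t,.275),R,velocity=.2); st("above")
    snap("wrist","above%d"%(slot*1000))
    r.line_to(P(t,.170),R,velocity=.12)
    st("down stop=%s"%r.line_to(P(t,.153),R,velocity=.03,until_force=6))
    claw.ungrasp(); st("open")
    r.line_to(P(t,.275),R,velocity=.15)
def check(name=None):
    c,W=snap("top",name); Z=W[...,2]; f=cv2.cvtColor(c["frame"],cv2.COLOR_BGR2HSV)
    for k in range(3):
        pass
    m=(Z>.165)&(Z<.2)&(W[...,0]>.55)&(W[...,0]<.70)&(abs(W[...,1])<.42)
    n,l,_,_=cv2.connectedComponentsWithStats(m.astype(np.uint8))
    for k in range(1,n):
        q=l==k
        if q.sum()>30:
            rc=cv2.minAreaRect(W[q][:,:2].astype(np.float32)); print("handle",q.sum(),np.round(rc[0],4),np.round(rc[1],3),round(rc[2],1),"z",np.median(Z[q]).round(4),"bar-local",np.round([(np.array(rc[0])-BAR)@ax(TH_B),(np.array(rc[0])-BAR)@ay(TH_B)],4))
E
python3 - <<'E'
from h import *
place(.095); 
c,W=snap("wrist","w2")
r.line_to([.50,-.05,.30],velocity=.3); check("top2")
E
```

```text
above t9.4 [0.613  0.2258 0.275 ] F [-0.4  0.5 -0.9] op 0.151 gf 63.8
down stop=True t10.9 [0.613  0.2267 0.1571] F [-0.9 -0.1  3.5] op 0.153 gf 64.6
open t11.6 [0.6122 0.2266 0.156 ] F [0.2 0.1 0.5] op 1.003 gf 0.0
handle 105 [ 0.6255 -0.2971] [0.014 0.061] 1.7 z 0.1685 bar-local [-0.0576 -0.4257]
handle 140 [0.6134 0.2263] [0.015 0.064] 7.1 z 0.183 bar-local [0.0006 0.0946]
handle 109 [ 0.6229 -0.2019] [0.012 0.064] 0.7 z 0.1682 bar-local [-0.0474 -0.3311]
```

View pics/w2.png

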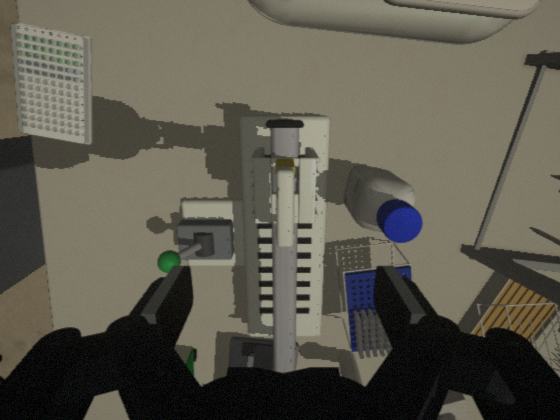

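White hangs astride the bar, level, at (285,210). Next is red.

```bash
python3 - <<'E'
from h import *
pick(np.array([.6228,-.2018])); place(0.0)
r.line_to([.50,-.05,.30],velocity=.3); check("top3")
E
```

```text
clamped t16.6 [ 0.623  -0.2019  0.1422] F [ 0.6 -0.1  0.6] op 0.151 gf 60.0
slide stop=False t17.4 [ 0.6233 -0.2248  0.1422] F [-0.3 -2.3  1.4] op 0.152 gf 60.2
lift stop=False t18.2 [ 0.6231 -0.2237  0.1717] F [-0.1  0.3 -2.8] op 0.152 gf 59.6
above t21.0 [0.6256 0.1316 0.275 ] F [ 0.5 -0.5 -1.7] op 0.153 gf 59.6
down stop=True t22.6 [0.6257 0.1325 0.1571] F [-0.3  0.1  4. ] op 0.150 gf 60.5
open t23.3 [0.6248 0.1325 0.1558] F [ 1.3 -0.5  0.4] op 1.002 gf 0.0
handle 136 [0.6259 0.1311] [0.015 0.063] 6.8 z 0.1833 bar-local [ 0.0002 -0.0014]
handle 114 [ 0.6253 -0.2967] [0.014 0.061] 1.5 z 0.168 bar-local [-0.0577 -0.4253]
handle 138 [0.6136 0.2265] [0.015 0.065] 7.4 z 0.183 bar-local [0.0008 0.0948]
```

```bash
python3 - <<'E'
from h import *
pick(np.array([.6252,-.2965])); place(-.095)
r.line_to([.45,-.02,.30],velocity=.3); check("top4")
c,W=snap("top"); H,S,V=cv2.split(cv2.cvtColor(c["frame"],cv2.COLOR_BGR2HSV)); Z=W[...,2]
g=(H>45)&(H<85)&(S>80)
def rep(n,m):
    rc=cv2.minAreaRect(W[m][:,:2].astype(np.float32)); print(n,m.sum(),np.round(rc[0],4),np.round(rc[1],3),round(rc[2],1),"z",np.median(Z[m]).round(4),Z[m].max().round(4))
u=np.arange(560)[None,:]; v=np.arange(420)[:,None]
box=lambda a,b,c,d:(u>=a)&(u<b)&(v>=c)&(v<d)
rep("lever",g&box(225,270,205,250)&(Z>.06)); rep("cover",g&(u>285)&(u<420)&(v>200)&(abs(Z-.05)<.012)); rep("chnd",(u>285)&(u<420)&(v>200)&(v<262)&(Z>.08)&(Z<.12))
B=box(290,420,165,215); rep("beam",B&(abs(Z-.111)<.006)); 
m=B&(Z>.12)&(Z<.14)
n,l,_,_=cv2.connectedComponentsWithStats(m.astype(np.uint8))
for k in range(1,n): rep("stud",l==k)
cv2.imwrite("pics/crop4.png",cv2.resize(c["frame"][125:265,170:430],None,fx=3,fy=3))
E
```

```text
clamped t28.2 [ 0.6254 -0.2966  0.1422] F [ 1.  -0.6  1.3] op 0.154 gf 58.8
slide stop=False t28.9 [ 0.6257 -0.3196  0.1422] F [ 0.7 -3.   2.6] op 0.149 gf 59.0
lift stop=False t29.8 [ 0.6255 -0.3184  0.1717] F [-0.6 -0.8 -1.7] op 0.153 gf 58.4
above t32.6 [0.6383 0.0374 0.2749] F [-0.2  0.5 -1.8] op 0.154 gf 58.4
down stop=True t34.1 [0.6384 0.0384 0.1572] F [ 0.4 -0.3  4. ] op 0.154 gf 59.2
open t34.8 [0.6376 0.0385 0.156 ] F [-0.  -0.1 -0.7] op 0.997 gf 0.0
handle 136 [0.6388 0.037 ] [0.015 0.064] 6.8 z 0.1832 bar-local [ 0.0004 -0.0964]
handle 136 [0.6261 0.1313] [0.015 0.063] 7.3 z 0.1833 bar-local [ 0.0004 -0.0012]
handle 137 [0.6133 0.2267] [0.015 0.064] 7.2 z 0.1832 bar-local [0.0006 0.095 ]
lever 56 [0.4924 0.082 ] [0.084 0.024] 89.5 z 0.0962 0.6232
cover 1359 [ 0.4828 -0.2156] [0.064 0.249] 2.8 z 0.0488 0.0553
chnd 150 [ 0.4829 -0.2137] [0.014 0.088] 3.0 z 0.1019 0.1063
beam 1290 [ 0.6241 -0.2142] [0.039 0.314] 0.7 z 0.1088 0.1159
stud 12 [ 0.6449 -0.0263] [0.026 0.003] 0.8 z 0.1314 0.1383
stud 39 [ 0.622  -0.1177] [0.017 0.019] 89.8 z 0.1263 0.132
stud 38 [ 0.6242 -0.2138] [0.016 0.019] 45.8 z 0.126 0.13
stud 38 [ 0.6247 -0.3071] [0.018 0.017] 88.4 z 0.127 0.131
```

View pics/crop4.png

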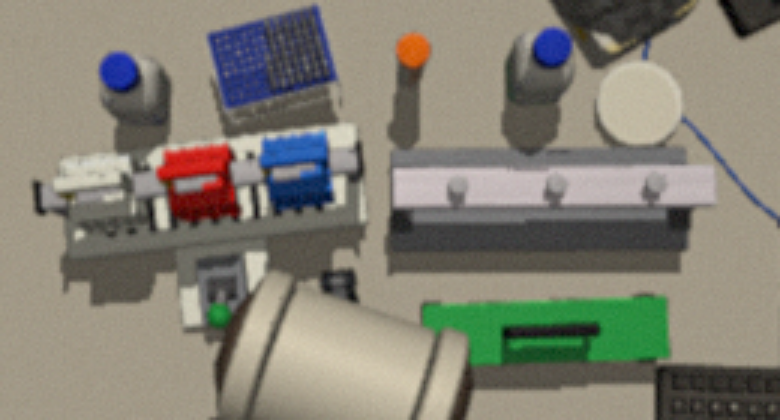

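All three holders hang level. The lever is still off at crop px (219,314), so I'll push it next.

```bash
python3 - <<'E'
from h import *
R=rot(TH_B); L=lambda x:BAR+x*ax(TH_B)
claw.clamp(40)
r.reach(P(L(-.18),.2),R); r.line_to(P(L(-.18),.078),R)
st("push stop=%s"%r.line_to(P(L(-.080),.078),R,velocity=.06,until_force=10))
r.line_to(P(L(-.12),.078),R); r.line_to(P(L(-.12),.25),R)
r.line_to([.42,-.02,.30],velocity=.3)
c,W=snap("top"); H,S,V=cv2.split(cv2.cvtColor(c["frame"],cv2.COLOR_BGR2HSV))
m=(H>45)&(H<85)&(S>80)&(W[...,2]<.12)&(W[...,2]>.06)&(abs(W[...,1]-.118)<.04); p=W[m]
print(m.sum(),p.mean(0).round(4),"local x",((p.mean(0)[:2]-BAR)@ax(TH_B)).round(4))
snap("scene","s5"); check()
E
```

```text
push stop=True t40.3 [0.5242 0.1189 0.0767] F [-2.5 -0.3  2.6] op -0.000 gf 1.4
53 [0.55   0.1208 0.0968] local x -0.0764
handle 137 [0.6388 0.0372] [0.016 0.064] 6.9 z 0.183 bar-local [ 0.0004 -0.0962]
handle 136 [0.6262 0.1312] [0.015 0.063] 6.6 z 0.183 bar-local [ 0.0005 -0.0013]
handle 139 [0.6134 0.2267] [0.015 0.064] 7.8 z 0.1828 bar-local [0.0006 0.095 ]
```

View pics/s5.png

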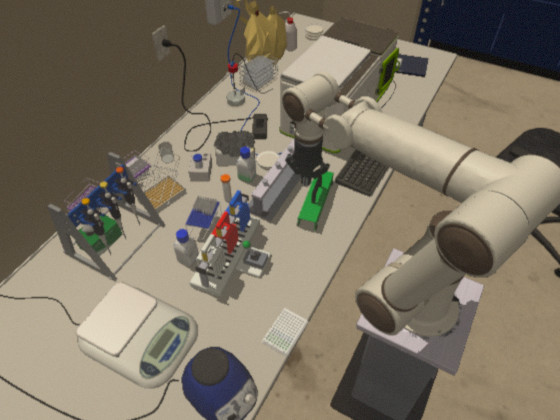

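The lever is over: its tip moved 55 mm, and force rose at the end stop. I'll re-measure the cover with the arm clear, then move it.

```bash
cat >> h.py <<'E'
def cover():
    c,W=snap("top"); Z=W[...,2]; H,S,V=cv2.split(cv2.cvtColor(c["frame"],cv2.COLOR_BGR2HSV))
    reg=(W[...,0]>.33)&(W[...,0]<.75)&(W[...,1]<-.02)&(W[...,1]>-.42)
    g=reg&(H>45)&(H<85)&(S>80)&(Z<.2)
    zt=np.median(Z[g]); out=[]
    for m in (g&(abs(Z-zt)<.01), reg&(Z>zt+.035)&(Z<zt+.075)):
        n,l,s,_=cv2.connectedComponentsWithStats(m.astype(np.uint8)); m=l==1+s[1:,4].argmax()
        rc=cv2.minAreaRect(W[m][:,:2].astype(np.float32)); out.append(rc); print(m.sum(),np.round(rc[0],4),np.round(rc[1],3),round(rc[2],1),"z",np.median(Z[m]).round(4))
    return out
E
python3 - <<'E'
from h import *
r.reach([.36,.12,.30],rot(TH_B)); claw.ungrasp()
a,b=cover()
d=lambda rc:np.deg2rad(rc[2] if rc[2]<45 else rc[2]-90)
th=d(a); h=np.array(b[0]); print(th,h)
R=rot(th)
r.reach(P(h,.2),R); r.line_to(P(h,.076),R,velocity=.1); claw.clamp(80); st("clamp")
r.line_to(P(h,.25),R,velocity=.12); st("up")
snap("wrist","w6"); snap("scene","s6"); cover()
E
```

```text
1544 [ 0.4655 -0.2119] [0.064 0.25 ] 10.3 z 0.0488
1412 [ 0.624  -0.2142] [0.041 0.314] 1.1 z 0.1085
0.18062615454975017 [ 0.62399393 -0.2142446 ]
clamp t47.7 [ 0.6238 -0.2144  0.0768] F [-2.8  1.3  4.5] op 0.482 gf 77.4
up t49.3 [ 0.6236 -0.214   0.2489] F [0.3 0.3 0.1] op 0.003 gf 0.0
43 [ 0.4662 -0.0914] [0.017 0.036] 58.8 z 0.0487
486 [ 0.6217 -0.1148] [0.04  0.116] 1.9 z 0.1082
```

View pics/w6.png

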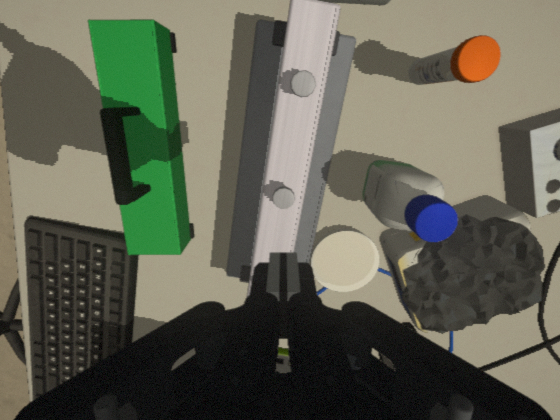

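My handle mask picked the beam, so the gripper only pinched the fixed rack and did no harm. The cover has been knocked to (0.466,-0.212) and yawed to 10.3°. I'll restrict the mask and retry.

```bash
python3 - <<'E'
from h import *
claw.ungrasp(); r.reach([.36,.12,.30],rot(TH_B))
import h; src=open('h.py').read().replace("reg&(Z>zt+.035)&(Z<zt+.075))","reg&(Z>zt+.035)&(Z<zt+.075)&(np.hypot(W[...,0]-np.nanmedian(W[g][:,0]),W[...,1]-np.nanmedian(W[g][:,1]))<.07))"); open('h.py','w').write(src)
exec(src)
a,b=cover()
d=lambda rc:np.deg2rad(rc[2] if rc[2]<45 else rc[2]-90)
th=d(a); hh=np.array(b[0]); assert np.hypot(*(hh-a[0]))<.006
R=rot(th)
r.reach(P(hh,.2),R); r.line_to(P(hh,.076),R,velocity=.1); claw.clamp(80); st("clamp")
r.line_to(P(hh,.26),R,velocity=.12); st("up")
snap("wrist","w7")
E
```

```text
1541 [ 0.4655 -0.2118] [0.064 0.25 ] 10.4 z 0.0488
152 [ 0.4655 -0.2113] [0.014 0.09 ] 10.5 z 0.1021
clamp t55.3 [ 0.4654 -0.2114  0.0762] F [-2.3  0.2  2.7] op 0.149 gf 78.2
up t57.0 [ 0.4651 -0.211   0.2591] F [ 0.5  0.1 -2.8] op 0.151 gf 78.0
```

View pics/w7.png

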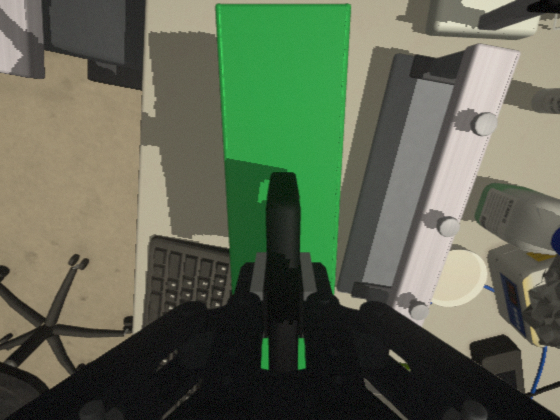

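The cover is held level and centred, with its handle at (285,260). Placing it.

```bash
python3 - <<'E'
from h import *
R=rot(.018); t=np.array([.6238,-.2133])
r.line_to(P(t,.26),R,velocity=.15); st("above")
r.line_to(P(t,.215),R,velocity=.1)
st("low stop=%s"%r.line_to(P(t,.174),R,velocity=.05,until_force=12))
st("down stop=%s"%r.line_to(P(t,.154),R,velocity=.03,until_force=6))
claw.ungrasp(); st("open")
r.line_to(P(t,.26),R,velocity=.12); r.reach([.36,.12,.30],rot(TH_B)); st("away")
cover(); check()
c,_=snap("top"); cv2.imwrite("pics/crop8.png",cv2.resize(c["frame"][125:265,170:430],None,fx=3,fy=3))
E
```

```text
above t58.2 [ 0.6234 -0.2133  0.2599] F [-0.2  0.6 -2.7] op 0.148 gf 78.0
low stop=False t59.8 [ 0.6241 -0.2135  0.1745] F [-0.3 -0.2 -1.6] op 0.149 gf 78.0
down stop=True t60.3 [ 0.6238 -0.2133  0.1592] F [-0.5  0.   3.6] op 0.149 gf 78.9
open t61.0 [ 0.6229 -0.2128  0.1578] F [-0.1 -0.5 -0.8] op 1.001 gf 0.0
away t63.6 [0.3606 0.1196 0.3001] F [ 0.1 -0.3 -0.4] op 1.000 gf 0.0
1733 [ 0.6236 -0.2132] [0.064 0.249] 1.1 z 0.1317
181 [ 0.6229 -0.2136] [0.013 0.09 ] 0.8 z 0.1848
handle 134 [0.6388 0.0372] [0.015 0.064] 7.2 z 0.1829 bar-local [ 0.0004 -0.0962]
handle 136 [0.6263 0.1313] [0.015 0.063] 6.7 z 0.1835 bar-local [ 0.0006 -0.0013]
handle 181 [ 0.6227 -0.2132] [0.013 0.089] 0.1 z 0.1852 bar-local [-0.0491 -0.3422]
handle 137 [0.6132 0.2264] [0.015 0.064] 7.5 z 0.1831 bar-local [0.0004 0.0947]
```

View pics/crop8.png

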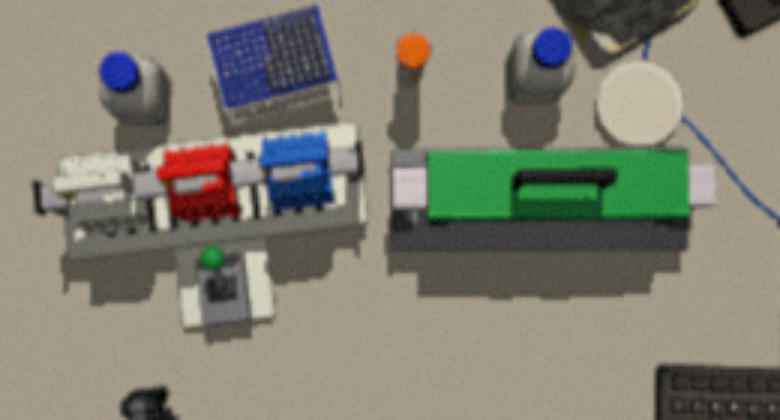

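The picture shows the cover level on the studs at (558,185), the lever over at (212,257), the holders on the bar and the bystanders unmoved. Handing in.

```bash
python3 -c "
from station import r
print(r.close_job())"
```

```text
the job is handed in; nothing more can be done
None
```

The job is handed in, with no verdict returned: in the last camera check all three holders hung level on the drying bar, the fan lever was fully over, the cover lay level over all three studs and the bystanders had not moved; on the way the gripper once pinched the fixed rack beam by mistake, without visible effect.

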